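Put freshly lacquered pieces away to cure

TASK

Put the freshly lacquered pieces away to cure: with your fingertips, gently push the loaded tray all the way into the curing cabinet, then swing the cabinet door fully shut. Pick nothing up. The lacquer is wet, so the three pieces on the tray must not be touched, knocked together or tipped, and everything else on the bench stays where it is.

Things in the scene. Friction and masses are not known exactly. Their poses are not given: they have to be found in the camera images.
- cabinet: Curing cabinet of pale wood, fixed: 260 deep (x) x 270 wide (y) x 140 mm high, walls 12. Origin: centre of its underside, on the bench. x points from the open front to the back (the way the tray goes in), y to the left seen from in front, z up. Front face: plane x = -0.130. Flat roof at 140 mm; on its rear half a round gauge 10 mm high and a brush.
- tray (a joint): How far the tray is drawn out of the cabinet, in m: 0 = fully home (hard stop), 0.13 = farthest out. It slides along the cabinet's x axis; rubs with about 2 N plus 6 N per m/s and stays where it is left.
- tray_front (a point): Middle of the top edge of the tray's flat wooden front board, on its outer face, 100 mm above the bench; moves with the tray, axes as the cabinet's. Board: 240 wide, 72 high (28 to 100 mm above the bench), 10 thick, with a flat brass ring-pull. When home, its outer face lies 3 mm inside the cabinet's front face.
- tray_floor (a point): Middle of the tray's inner floor, upper surface, 36 mm above the bench; moves with the tray, axes parallel to the cabinet's. The inner floor measures about 222 (x) x 214 mm (y); side and back rims stand 24 mm above it, the front board 64 mm.
- door (a joint): Opening angle of the door, rad: 0 = shut against the front face (hard stop), 2.0 = widest. Vertical hinge at the cabinet's right-hand front edge (seen from in front); as it grows the free edge swings out from the front and round to the right. Hinge friction (about 0.08 N m) keeps the door where it is left.
- door_hinge (a point): Point on the door's hinge axis at its top edge, 140 mm above the bench, at (-0.130, -0.135) in the cabinet's frame. Axes turn with the door: y runs along the door from hinge to free edge, -x is the outward normal of its outer face (at angle 0 parallel to the cabinet's axes).
- door_edge (a point): Upper outer corner of the door's free edge, 269 mm from the hinge axis. Door: flat wooden panel 268 wide, 126 high (14 to 140 mm above the bench); its outer face lies 16 mm outside the hinge axis. A brass knob, diameter 22, stands 22 mm out of that face, 246 mm from the hinge axis, 77 mm above the bench.
- caddy: Wet black lacquered tea caddy standing on the tray, round, 54 mm in diameter, 62 high, 70 g. Origin: centre of its underside; z is its axis. Not to be touched.
- incense_box: Wet black lacquered low round box standing on the tray, 60 mm in diameter, 31 high, 60 g. Origin: centre of its underside; z is its axis. Not to be touched.
- cup: Wet black lacquered small open cup standing on the tray, 56 mm in diameter at the rim, 42 high, 50 g. Origin: centre of its underside; z is its axis. Not to be touched.
- bottle: Bystander: amber glass bottle with a black cap, 52 mm in diameter, 115 high, standing to the left of the cabinet. Origin: centre of its underside.
- stone: Bystander: grey rubbing stone 75 x 36 x 22 mm high, lying in front of the cabinet's left corner. Origin: centre of its underside.
- brush: Bystander: flat wooden brush 150 mm long lying across the rear half of the cabinet roof. Origin: underside, near its middle.
- black_tray: Bystander: shallow black open tray 130 x 180 x 28 mm high on the right of the bench. Origin: centre of its underside.
- scriber: Bystander: white pen-shaped scriber, 150 mm long, 11 mm thick, lying in the black tray. Origin: underside, at mid-length.
- black_case: Bystander: black lidded case 150 x 62 x 44 mm high on the left of the bench. Origin: centre of its underside.
- dish: Bystander: white porcelain dish 90 mm in diameter, 20 high, on the left of the bench. Origin: centre of its underside.
- stepped_block: Bystander: black stepped disc 116 mm in diameter, 34 high, on a grey stone slab (200 x 180 x 40 mm high) on the right of the bench. Origin: centre of its underside.

How it is judged (in metres and radians):
On the way, in this order (a step that is already met when the one before it is completed fails the run):
1. the tray is pushed fully home while the door still stands open (value of joint tray below 0.004 m and value of joint door above 0.8 rad), for 0.2 s.
2. the door is swung fully shut (value of joint door below 0.03 rad), for 0.2 s.
At the end, for the whole second after the job is handed in: The tray is home to within 5 mm, the door shut to within 0.03 rad (about 8 mm at its free edge), and all three pieces stand upright (within 0.1 rad) and at rest on the tray's floor (value of joint tray below 0.005 m and value of joint door below 0.03 rad and angle between each of caddy, incense_box, cup's own z axis and vertical below 0.1 rad and linear speed of each of caddy, incense_box, cup below 0.02 m/s and x of caddy in the frame of tray_floor between -0.11 and 0.11 m and y of caddy in the frame of tray_floor between -0.11 and 0.11 m and z of caddy in the frame of tray_floor between -0.004 and 0.008 m and x of incense_box in the frame of tray_floor between -0.11 and 0.11 m and y of incense_box in the frame of tray_floor between -0.11 and 0.11 m and z of incense_box in the frame of tray_floor between -0.004 and 0.008 m and x of cup in the frame of tray_floor between -0.11 and 0.11 m and y of cup in the frame of tray_floor between -0.11 and 0.11 m and z of cup in the frame of tray_floor between -0.004 and 0.008 m); the robot touches nothing.
It fails at once if a wet piece is touched by the robot (contact force between any of caddy, incense_box, cup and the fingers above 0.2 N or contact force between any of caddy, incense_box, cup and the arm above 0.2 N).
It fails at once if a piece is lifted off the tray floor or tipped (z of any of caddy, incense_box, cup in the frame of tray_floor above 0.015 m or angle between any of caddy, incense_box, cup's own z axis and vertical above 0.3 rad).
It fails at once if wet pieces knock together (contact force between caddy and cup above 0.15 N or contact force between any of caddy, cup and incense_box above 0.15 N).
It fails at once if the tray is shoved in roughly (faster than 0.4 m/s) (velocity of joint tray below -0.4 m/s).
It fails at once if a bystander is moved more than 20 mm (distance of any of bottle, stone, brush, black_tray, scriber, black_case, dish, stepped_block from where it was at the start of the episode above 0.02 m).
It also fails if it takes over 64 s, if anything falls off the work surface, if the arm or the gripper's body presses on something with over 40 N, if the wrist force passes 120 N, or if a joint passes its speed limit or range.

ROBOT

A 6-joint arm with a two-finger parallel gripper is mounted at the origin on the work surface. World frame = base frame: x ahead of the robot, y to its left, z up, the work surface at z = 0. Lengths are in m, angles in degrees, forces in N, time in s.
With the tool pointing down it reaches from about 0.375 to 0.9 m from the base axis. Payload 3.1 kg.
Tool frame: the origin (TCP) lies between the finger pads; the fingertips stand 11 mm ahead of it and the grasp point (between the pads) lies 8 mm behind it; z points along the fingers, y is the line along which they close (so a half turn about z gives the same grasp; the last joint's range is limited). The gripper opens to 87 mm and grips with 3 to 60 N. Pads are 19 mm wide; open, the fingers measure 117 mm over their backs; the gripper's body (75 mm by 190 mm) begins 51 mm behind the grasp point.
Start: joints at [-74.685, 30.224, 82.088, -0, 67.689, -10.227], TCP at [0.27, -0.564, 0.234] pointing down, gripper open.
Joint ranges: [-176.69, 176.69], [-43.24, 126.21], [12.49, 139.97], [-82, 262], [0, 151.66], [-163.58, 163.58]. Speed limits (degrees/s): [159.86, 159.86, 180, 180, 180, 180].

INTERFACE

Orientations are given as a 3x3 rotation matrix whose columns are the frame's x, y, z axes.
In Python, from rig import bot, viewer, workorder, models gives the robot as it stands.
- The arm moves only by the shell command python3 -m jog 'ROWS'. ROWS is JSON, a list of rows, each a list of 7 numbers: the opening, from 0 (shut) to 1 (fully open), then the shift along the tool's x, y, z in m, then the turn, a rotation vector about the tool's x, y, z in degrees. In form: [[claw, x, y, z, ax, ay, az], ...]. A call has 1 to 20 rows; each row is the pose to reach, as a shift and turn from the pose commanded when the call began, along the tool's axes at that moment; what a row does not reach only later rows make up. A row lasts 1/8 s, in which the tool goes at most 62.5 mm and 10.7 degrees, less where a joint would pass 70% of its speed; a pose out of reach is approached as far as the arm can. A call with a gripper value outside its range is refused whole. The fingers move at their own pace and stop on an object; the grip force is fixed at half the most. Time passes only in rows, so rows that repeat a pose let the fingers close. It gives the time, the measured TCP pose, the force, the opening and the grip force at its end, in the units of the state.
- bot.read_state(): the state, without advancing time (a new reading comes with each control period).
- viewer.capture(name): name is "side" or "top" or "wrist"; returns (picture, depth): 480x640x3 uint8, blue, green, red; 480x640 float32, m along the optical axis (not along the pixel's ray), 0 where there is no reading.
- viewer.camera_info(name): a dict with "fx", "fy", "cx", "cy" (pixels), "world_to_cam" (4x4, takes a point from world to camera coordinates). Camera axes: x right, y down, z forward; pixel columns grow to the right and rows downward; lengths in m; the calibration is good to about 2 mm. A picture is of the moment at which its call begins: read the wrist's pose just before it. camera_info takes no time and is no camera call; for the wrist camera it gives the pose at the moment of the call.
- workorder.hand_in(): hands the job in; it is judged then, once.
Trained networks look in the newest picture that a camera, given by its name, has taken for a name from the list of things; names that differ only in an ending like _2 or _b are one class to them, and where a whole thing is asked for, a point or a joint stands for the part that bears it (a point fixed in the world has none). Each returns a list of dicts, best first, with "p" (0 to 1); they miss things now and then, are a little off and sometimes report something else, mostly with a low value. They report only what shows in the picture. A call takes as long as a camera call.
- models.outline_of(camera, thing): "mask" (480x640 bool, what is visible of it).
- models.tip_of(camera, thing): "xyz" ([x, y, z] in m, in world coordinates, good to about 4 mm: a listed point, or the origin of a listed thing).
The state is a dict: "time_s": time; "joint_positions": joint angles; "qvel": joint speeds; "tau": joint torques, N m; "position": TCP position; "tcp_rot": TCP orientation; "force": force on the tool from outside, world axes, zero at the start; "moment": the same for the moment, N m; "opening": opening from 0.0 (shut) to 1.0 (fully open); "grasp_force": force on a finger pad.
Only numpy, scipy, OpenCV 4.12 (cv2) and the standard library are available. Lean on these libraries where they do the work, as an engineer would, in place of code of your own. Each camera call takes 0.05 s, during which the arm holds its last target. There are 200 camera calls.

## Working session

There is one attempt and no reset: what is moved stays moved. The work goes in short steps, Python scripts to look and compute and a shell command to move; the robot and the scene stay as the last step left them, time stands still between calls to the robot, and variables do not carry over. Pictures are saved under pics/ and viewed, at most 10 in all, crops included, and the job is handed in when it is done.

```bash
mkdir -p pics; ls; python3 - <<'E'
from rig import bot, viewer, models
import cv2,numpy as np
s=bot.read_state(); print(s['time_s'],s['position'],np.round(s['tcp_rot'],3).tolist(),s['opening'])
ims=[]
for c in ['side','top']:
    im,d=viewer.capture(c); ims.append(im)
    cv2.imwrite(f'pics/{c}0.png',im)
    for t in ['cabinet','tray_front','tray_floor','door_hinge','door_edge','caddy','incense_box','cup','bottle','stone']:
        r=models.tip_of(c,t)
        print(c,t,[(np.round(q['xyz'],3).tolist(),round(q['p'],2)) for q in r[:2]])
E
```

```text
pics
0.0 [ 0.26928734 -0.56323969  0.23256912] [[0.902, 0.431, -0.001], [0.431, -0.902, 0.002], [0.0, -0.002, -1.0]] 1.0016907356310667
side cabinet [([0.708, 0.167, 0.001], 0.92)]
side tray_front [([0.526, 0.117, 0.099], 0.79)]
side tray_floor []
side door_hinge [([0.623, 0.009, 0.14], 0.77)]
side door_edge [([0.366, -0.081, 0.139], 0.92)]
side caddy [([0.622, 0.009, 0.144], 0.7)]
side incense_box []
side cup []
side bottle [([0.616, 0.36, -0.001], 0.91), ([0.619, -0.473, 0.042], 0.49)]
side stone [([0.435, 0.28, -0.001], 0.74)]
top cabinet [([0.708, 0.164, -0.001], 0.82)]
top tray_front [([0.522, 0.116, 0.101], 0.75)]
top tray_floor [([0.708, 0.168, -0.0], 0.48)]
top door_hinge [([0.617, -0.001, 0.136], 0.78), ([0.39, -0.446, -0.003], 0.38)]
top door_edge [([0.359, -0.089, 0.146], 0.7)]
top caddy []
top incense_box [([0.596, 0.103, 0.039], 0.93)]
top cup []
top bottle [([0.617, 0.36, 0.002], 0.58)]
top stone [([0.439, 0.277, 0.001], 0.9)]
```

View pics/side0.png

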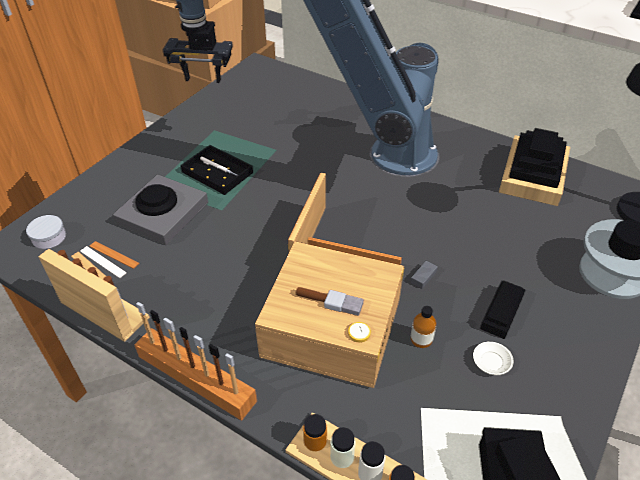

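View pics/top0.png

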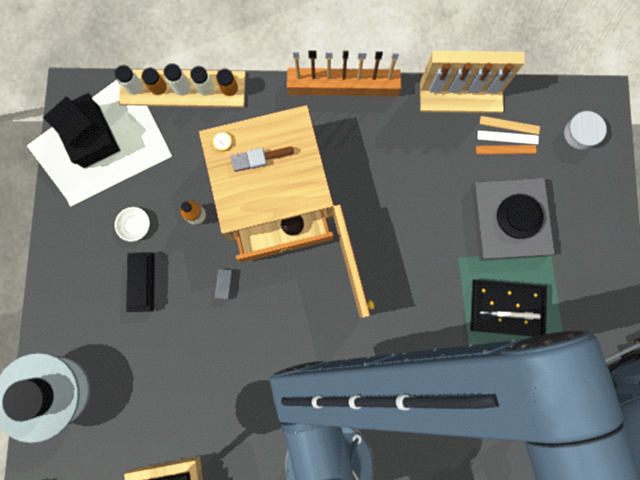

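The side view shows the cabinet roof (260–405, 240–380) with the tray slightly drawn out, and the door open at about 90° towards the robot. In the top view the tray front board runs from (245,257) to (332,235), and the door from (337,208) to (365,312) with its knob at (371,305). The stone at (227,284) lies clear of the push lane. Next I'll refine the poses with depth.

```bash
cat > h.py <<'E'
from rig import bot, viewer, models
import cv2, numpy as np
def cloud(c):
    im,d=viewer.capture(c); k=viewer.camera_info(c)
    v,u=np.indices(d.shape); P=np.stack([(u-k['cx'])*d/k['fx'],(v-k['cy'])*d/k['fy'],d],-1)
    W=np.linalg.inv(k['world_to_cam']); return im,d,P@W[:3,:3].T+W[:3,3]
E
python3 - <<'E'
from h import *
for c in ['top','side']:
    im,d,P=cloud(c)
    ok=d>0
    def slab(box,z0,z1):
        m=ok&(P[...,2]>z0)&(P[...,2]<z1)&(P[...,0]>box[0])&(P[...,0]<box[1])&(P[...,1]>box[2])&(P[...,1]<box[3]); return P[m][:,:2].astype(np.float32)
    # roof
    q=slab((.5,.95,-.05,.4),.134,.147); 
    for t in ['cabinet','door','tray_front']:
        r=models.outline_of(c,t)
        if not r: print(c,t,'none'); continue
        m=r[0]['mask']&ok
        z=P[...,2]
        zz={'cabinet':.14,'door':.14,'tray_front':.10}[t]
        mm=m&(abs(z-zz)<.006); mm=mm
        q=P[mm][:,:2].astype(np.float32)
        print(c,t,round(r[0]['p'],2),len(q),'z',np.median(z[mm]) if len(q) else None)
        if len(q)>5:
            rc=cv2.minAreaRect(q); print('  rect',np.round(rc[0],3),np.round(rc[1],3),round(rc[2],1),'\n',np.round(cv2.boxPoints(rc),3).tolist())
E
```

```text
top cabinet 0.72 11131 z 0.13961011031117088
  rect [0.579 0.126] [0.53  0.286] 15.7 
 [[0.2849999964237213, 0.19200000166893005], [0.3630000054836273, -0.08399999886751175], [0.8730000257492065, 0.05999999865889549], [0.7950000166893005, 0.335999995470047]]
top door 0.85 733 z 0.13969243237273132
  rect [ 0.488 -0.04 ] [0.266 0.016] 15.4 
 [[0.3580000102519989, -0.06800000369548798], [0.3619999885559082, -0.08299999684095383], [0.6190000176429749, -0.012000000104308128], [0.6150000095367432, 0.003000000026077032]]
top tray_front none
side cabinet 0.37 11 z 0.1389607053013453
  rect [0.585 0.132] [0.005 0.155] 15.7 
 [[0.5619999766349792, 0.20600000023841858], [0.6039999723434448, 0.0560000017285347], [0.609000027179718, 0.057999998331069946], [0.5669999718666077, 0.2070000022649765]]
side door 0.67 450 z 0.13881319603706466
  rect [ 0.494 -0.043] [0.275 0.039] 21.1 
 [[0.35899999737739563, -0.07400000095367432], [0.37299999594688416, -0.10999999940395355], [0.6290000081062317, -0.012000000104308128], [0.6150000095367432, 0.02500000037252903]]
side tray_front 0.91 389 z 0.09818789266644945
  rect [0.53  0.117] [0.018 0.24 ] 14.8 
 [[0.4909999966621399, 0.23100000619888306], [0.5529999732971191, -0.0020000000949949026], [0.5699999928474426, 0.003000000026077032], [0.5080000162124634, 0.23499999940395355]]
```

```bash
python3 -m jog '[[0,0.06,-0.064,0,0,0,2],[0,0.12,-0.128,0,0,0,4],[0,0.18,-0.191,0,0,0,6],[0,0.24,-0.255,0,0,0,8],[0,0.30,-0.318,0,0,0,10],[0,0.36,-0.382,0,0,0,10.2],[0,0.42,-0.445,0,0,0,10.2],[0,0.46,-0.488,0,0,0,10.2],[0,0.48,-0.509,0,0,0,10.2],[0,0.48,-0.509,0,0,0,10.2],[0,0.48,-0.509,0,0,0,10.2],[0,0.48,-0.509,0,0,0,10.2],[0,0.48,-0.509,0,0,0,10.2],[0,0.48,-0.509,0,0,0,10.2],[0,0.48,-0.509,0,0,0,10.2],[0,0.48,-0.509,0,0,0,10.2]]'; python3 -c "
from rig import bot;import numpy as np
print(np.round(bot.read_state()['tcp_rot'],3).tolist(),bot.read_state()['joint_positions'])"
```

```text
time_s: 3.5
position: [0.4831, 0.1012, 0.2336]
tcp_rot: [[0.965, 0.263, -0.0], [0.263, -0.965, -0.0], [-0.0, 0.0, -1.0]]
force: [-0.1, 0.2, 0.4]
opening: 0.006
grasp_force: 0.0
[[0.965, 0.263, -0.0], [0.263, -0.965, -0.0], [-0.0, 0.0, -1.0]] [-1.16272773e+00  2.01402637e+01  1.00573511e+02 -7.63117440e-03
  5.92891306e+01  7.36195651e+01]
```

```bash
python3 -m jog '[[0,0,0,0.02,0,6,0],[0,0,0,0.05,0,12,0],[0,0,0,0.08,0,18,0],[0,0,0,0.11,0,25,0],[0,0,0,0.135,0,25,0],[0,0,0,0.148,0,25,0],[0,0,0,0.148,0,25,0],[0,0,0,0.148,0,25,0],[0,0,0,0.148,0,25,0]]'; python3 - <<'E'
from h import *
s=bot.read_state(); print(s['position'],s['joint_positions'].round(1),s['force'])
a=viewer.capture('side')[0]; print(models.tip_of('side','tray_front')[:1])
b=viewer.capture('wrist')[0]
cv2.imwrite('pics/p1.png',cv2.resize(np.hstack([a[150:390,220:460],b[::2,::2]]),None,fx=1.4,fy=1.4))
E
```

```text
time_s: 4.62
position: [0.4871, 0.1059, 0.0907]
tcp_rot: [[0.87, 0.269, 0.414], [0.238, -0.963, 0.124], [0.432, -0.01, -0.902]]
force: [1.1, 0.8, 1.5]
opening: 0.005
grasp_force: 0.0
[0.48709338 0.10585538 0.09069072] [ -6.6  33.7 126.1 109.4  10.5 -39.7] [1.05612374 0.79792612 1.51231719]
[{'xyz': [0.5213, 0.1166, 0.0985], 'p': 0.67}]
```

View pics/p1.png

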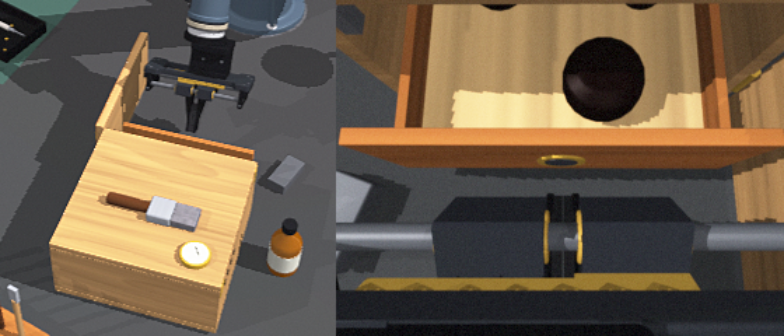

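The side view shows the closed fingers in front of the board with the door clear. In the wrist view the ring-pull at (560,160) is centred and the incense box at (603,80) is well behind the board. The wrist is close to a singularity, so I'll reduce the tilt to 10°.

```bash
python3 -m jog '[[0,0.001,0,-0.002,0,-5,0],[0,0.002,0,-0.004,0,-10,0],[0,0.002,0,-0.0045,0,-15,0],[0,0.002,0,-0.0045,0,-15,0],[0,0.002,0,-0.0045,0,-15,0],[0,0.002,0,-0.0045,0,-15,0],[0,0.002,0,-0.0045,0,-15,0],[0,0.002,0,-0.0045,0,-15,0]]'; python3 - <<'E'
from h import *
s=bot.read_state(); p=s['position'];print(p,s['joint_positions'].round(1),s['force'])
print(np.array(p[:2]-[.708,.1655])@np.array([[.9646,-.2639],[.2639,.9646]]))
E
```

```text
time_s: 5.78
position: [0.4877, 0.1065, 0.0968]
tcp_rot: [[0.946, 0.271, 0.176], [0.265, -0.963, 0.059], [0.186, -0.009, -0.983]]
force: [-0.0, 0.3, 0.1]
opening: 0.003
grasp_force: 0.0
[0.48767099 0.10645077 0.0968037 ] [ -2.9  31.6 114.7   9.6  24.1  63. ] [-0.03735422  0.34788803  0.09135297]
[-0.22811245  0.00118594]
```

```bash
python3 -m jog '[[0,-0.0013,0,0.0069,0,0,0],[0,-0.0013,0,0.0069,0,0,0],[0,0.0085,0,0.0087,0,0,0],[0,0.0184,0,0.0105,0,0,0],[0,0.0223,0,0.0113,0,0,0],[0,0.0262,0,0.012,0,0,0],[0,0.0302,0,0.0127,0,0,0],[0,0.0341,0,0.0135,0,0,0],[0,0.038,0,0.0142,0,0,0],[0,0.042,0,0.0149,0,0,0],[0,0.0459,0,0.0156,0,0,0],[0,0.0498,0,0.0164,0,0,0],[0,0.0537,0,0.0171,0,0,0],[0,0.0577,0,0.0178,0,0,0],[0,0.0616,0,0.0185,0,0,0],[0,0.0655,0,0.0193,0,0,0],[0,0.0695,0,0.02,0,0,0],[0,0.0695,0,0.02,0,0,0]]'; python3 - <<'E'
from h import *
s=bot.read_state(); p=s['position'];print(p,s['joint_positions'].round(1),s['force'])
R=np.array([[.9646,-.2639],[.2639,.9646]])
print(np.array(p[:2]-[.708,.1655])@R)
for c in('side','top'):
    viewer.capture(c)
    for q in models.tip_of(c,'tray_front')[:1]: print(c,q,(np.array(q['xyz'][:2])-[.708,.1655])@R)
E
```

```text
time_s: 8.02
position: [0.5567, 0.1266, 0.0891]
tcp_rot: [[0.947, 0.27, 0.175], [0.264, -0.963, 0.061], [0.185, -0.011, -0.983]]
force: [-0.5, -0.0, -0.5]
opening: 0.004
grasp_force: 0.3
[0.5566638  0.12663447 0.0891304 ] [ -0.2  35.5 104.7   7.1  29.8  68.3] [-0.52285462 -0.02419403 -0.45942437]
[-0.15623551  0.00244794]
```

```bash
python3 -m jog '[[0,0.003,0,0.0005,0,0,0],[0,0.006,0,0.001,0,0,0],[0,0.009,0,0.0016,0,0,0],[0,0.012,0,0.0022,0,0,0],[0,0.014,0,0.0025,0,0,0],[0,0.015,0,0.0027,0,0,0],[0,0.016,0,0.0029,0,0,0],[0,0.017,0,0.0031,0,0,0]]'; python3 - <<'E'
from h import *
s=bot.read_state(); p=s['position'];print(s['force'])
R=np.array([[.9646,-.2639],[.2639,.9646]])
print(np.array(p[:2]-[.708,.1655])@R)
for c in('side','wrist'):
    a=viewer.capture(c)[0]
    for q in models.tip_of(c,'tray_front')[:1]: print(c,q,(np.array(q['xyz'][:2])-[.708,.1655])@R)
cv2.imwrite('pics/p2.png',a)
E
```

```text
time_s: 9.22
position: [0.5724, 0.1311, 0.089]
tcp_rot: [[0.947, 0.27, 0.174], [0.264, -0.963, 0.06], [0.183, -0.011, -0.983]]
force: [-2.0, -1.5, 1.2]
opening: 0.002
grasp_force: 1.0
[-1.99358931 -1.45848791  1.1870267 ]
[-0.1398928   0.00258364]
```

View pics/p2.png

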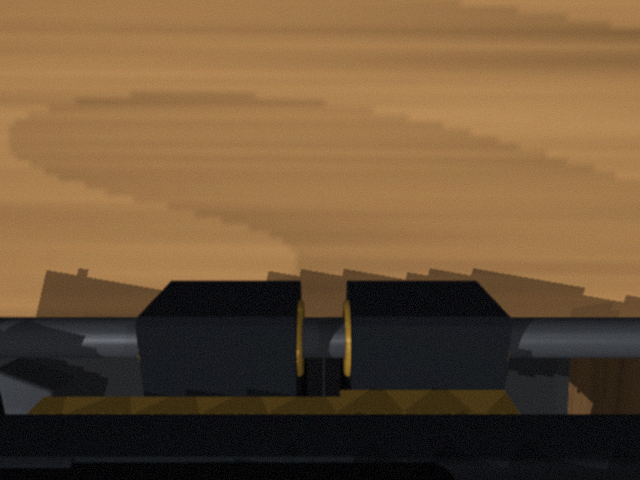

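The wrist view is filled by the cabinet roof, so it doesn't show the board. The 2 N reading is only rubbing, so I'll creep on until the stop is felt.

```bash
python3 -m jog '[[0,0.001,0,0.0002,0,0,0],[0,0.002,0,0.0004,0,0,0],[0,0.003,0,0.0005,0,0,0],[0,0.004,0,0.0007,0,0,0]]'; python3 -m jog '[[0,0.001,0,0.0002,0,0,0],[0,0.002,0,0.0004,0,0,0],[0,0.002,0,0.0004,0,0,0]]'
```

```text
time_s: 9.93
position: [0.5741, 0.1317, 0.0887]
tcp_rot: [[0.948, 0.271, 0.169], [0.265, -0.962, 0.06], [0.179, -0.012, -0.984]]
force: [-6.3, -4.1, 6.2]
opening: 0.007
grasp_force: 4.0
time_s: 10.3
position: [0.5742, 0.132, 0.0884]
tcp_rot: [[0.948, 0.271, 0.165], [0.265, -0.962, 0.059], [0.175, -0.012, -0.984]]
force: [-9.3, -5.4, 8.3]
opening: 0.005
grasp_force: 5.3
```

```bash
python3 -m jog '[[0,-0.01,0,-0.0018,0,0,0],[0,-0.03,0,-0.0055,0,0,0],[0,-0.05,0,-0.009,0,0,0],[0,-0.07,0,-0.013,0,0,0],[0,-0.085,0,-0.015,0,0,0],[0,-0.085,0,-0.015,0,0,0],[0,-0.085,0,-0.015,0,0,0]]'; python3 - <<'E'
from h import *
R=np.array([[.9646,-.2639],[.2639,.9646]])
im,d,P=cloud('wrist')
for c in('wrist','side','top'):
    if c!='wrist': a=viewer.capture(c)[0]
    for q in models.tip_of(c,'tray_front')[:1]: print(c,q,(np.array(q['xyz'][:2])-[.708,.1655])@R)
L=(P[...,:2]-[.708,.1655])@R; z=P[...,2]
for z0 in range(40,142,8):
    m=(d>0)&(abs(z-z0/1000)<.004)&(abs(L[...,1])<.1)&(L[...,0]>-.17)&(L[...,0]<-.05)
    if m.sum()>20: print(z0,m.sum(),np.percentile(L[m][:,0],[5,50,95]).round(4))
cv2.imwrite('pics/p3.png',im)
E
```

```text
time_s: 11.18
position: [0.4969, 0.1094, 0.0885]
tcp_rot: [[0.946, 0.27, 0.177], [0.264, -0.963, 0.06], [0.186, -0.01, -0.982]]
force: [0.4, -0.1, -0.1]
opening: 0.006
grasp_force: 0.0
wrist {'xyz': [0.5871, 0.1361, 0.1006], 'p': 0.81} [-0.1243788   0.00354627]
side {'xyz': [0.4316, 0.2767, -0.0021], 'p': 0.53} [-0.23726976  0.18020548]
top {'xyz': [0.5891, 0.1328, 0.1012], 'p': 0.9} [-0.12332047 -0.00016471]
40 1623 [-0.1259 -0.1256 -0.1252]
48 1766 [-0.127  -0.1256 -0.1252]
56 2151 [-0.1275 -0.1256 -0.1252]
64 2509 [-0.1275 -0.1256 -0.1252]
72 3069 [-0.1272 -0.1256 -0.1252]
80 3328 [-0.126  -0.1256 -0.1252]
88 3799 [-0.126  -0.1256 -0.1252]
96 8209 [-0.1259 -0.1253 -0.1178]
104 11716 [-0.1253 -0.1216 -0.1177]
128 2459 [-0.129  -0.1285 -0.1281]
136 10165 [-0.129  -0.1285 -0.1271]
```

View pics/p3.png

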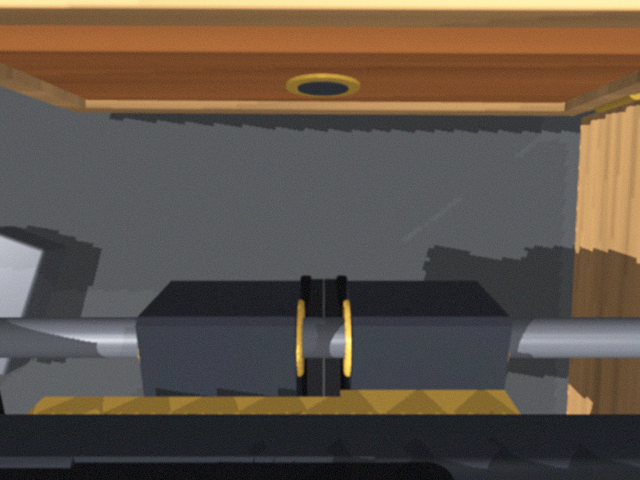

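Depth puts the board's outer face 2.9 mm inside the front face, so the tray is home; the ring-pull shows at (323,86) and the door is still open at the right. Next I lift and level the tool.

```bash
python3 -m jog '[[0,0.006,0,-0.033,0,-3,0],[0,0.012,0,-0.066,0,-6,0],[0,0.018,0,-0.1,0,-9,0],[0,0.0245,0,-0.1327,0,-10.3,0],[0,0.0245,0,-0.1327,0,-10.3,0],[0,0.0245,0,-0.1327,0,-10.3,0],[0,0.0245,0,-0.1327,0,-10.3,0]]'; python3 - <<'E'
from h import *
s=bot.read_state(); p=s['position']; T=s['tcp_rot']
im,d,P=cloud('top'); 
m=models.outline_of('top','door')[0]['mask']&(d>0)&(abs(P[...,2]-.14)<.006)
rc=cv2.minAreaRect(P[m][:,:2].astype(np.float32)); print(np.round(rc[0],3),np.round(rc[1],3),round(rc[2],1),np.round(cv2.boxPoints(rc),3).tolist())
ex=np.array([.9646,.2639]);ey=np.array([-.2639,.9646]);H=np.array([.618,.001])
for deg in [90]+list(range(90,-1,-10)):
    f=np.radians(deg);u=ey*np.cos(f)-ex*np.sin(f);n=-ex*np.cos(f)-ey*np.sin(f)
    h=.015*np.sin(f)+.0095*np.cos(f)
    t=H+.18*u+(.016+h)*n
    print(deg,t.round(4),'tool shift from now',(T.T@np.r_[t-p[:2],0.095-p[2]]).round(4))
t=t=H+.18*(-ex)+(.016+.015+.035)*(-ey); print('pre',t,(T.T@np.r_[t-p[:2],0.095-p[2]]).round(4))
E
```

```text
time_s: 12.35
position: [0.4941, 0.1078, 0.2217]
tcp_rot: [[0.963, 0.27, -0.002], [0.27, -0.963, 0.012], [0.002, -0.012, -1.0]]
force: [0.3, -0.5, 0.6]
opening: 0.004
grasp_force: 0.0
[ 0.489 -0.04 ] [0.267 0.016] 15.4 [[0.3580000102519989, -0.06800000369548798], [0.3619999885559082, -0.08299999684095383], [0.6200000047683716, -0.012000000104308128], [0.6150000095367432, 0.003000000026077032]]
90 [ 0.4526 -0.0764] tool shift from now [-0.09    0.1677  0.1245]
90 [ 0.4526 -0.0764] tool shift from now [-0.09    0.1677  0.1245]
80 [ 0.4418 -0.0479] tool shift from now [-0.0927  0.1373  0.1249]
70 [ 0.4359 -0.0175] tool shift from now [-0.0901  0.1065  0.1253]
60 [0.4353 0.014 ] tool shift from now [-0.0822  0.076   0.1257]
50 [0.4404 0.0457] tool shift from now [-0.0687  0.0469  0.126 ]
40 [0.4513 0.0764] tool shift from now [-0.0499  0.0202  0.1264]
30 [0.4677 0.1051] tool shift from now [-0.0264 -0.0029  0.1267]
20 [0.4894 0.1305] tool shift from now [ 0.0014 -0.0216  0.127 ]
10 [0.5158 0.1518] tool shift from now [ 0.0325 -0.0349  0.1272]
0 [0.5459 0.1679] tool shift from now [ 0.0659 -0.0423  0.1274]
pre [ 0.4617894 -0.1101656] [-0.0902  0.2027  0.1241]
```

```bash
python3 -m jog '[[0,-0.02,0.05,0,0,0,0],[0,-0.04,0.1,0,0,0,0],[0,-0.065,0.15,0,0,0,0],[0,-0.09,0.2,0,0,0,0],[0,-0.09,0.21,0,0,0,0],[0,-0.09,0.21,0,0,0,0],[0,-0.09,0.21,0.04,0,0,0],[0,-0.09,0.21,0.08,0,0,0],[0,-0.09,0.21,0.11,0,0,0],[0,-0.09,0.21,0.124,0,0,0],[0,-0.09,0.21,0.124,0,0,0],[0,-0.09,0.21,0.124,0,0,0],[0,-0.09,0.21,0.124,0,0,0]]'; python3 - <<'E'
from h import *
s=bot.read_state(); p=s['position']; T=s['tcp_rot'];print(s['joint_positions'].round(1))
ex=np.array([.9646,.2639]);ey=np.array([-.2639,.9646]);H=np.array([.618,.001])
for deg in range(90,-1,-5):
    f=np.radians(deg);u=ey*np.cos(f)-ex*np.sin(f);n=-ex*np.cos(f)-ey*np.sin(f)
    h=.015*np.sin(f)+.0095*np.cos(f)
    t=H+.18*u+(.016+h)*n
    print(deg,(T.T@np.r_[t-p[:2],0.095-p[2]]).round(3))
a=viewer.capture('side')[0];cv2.imwrite('pics/p4.png',cv2.resize(a[100:340,200:460],None,fx=2,fy=2))
E
```

```text
time_s: 14.08
position: [0.4664, -0.1174, 0.0974]
tcp_rot: [[0.963, 0.271, 0.004], [0.27, -0.963, 0.011], [0.007, -0.01, -1.0]]
force: [0.3, -0.1, -0.1]
opening: 0.002
grasp_force: 0.0
[-27.9  32.5 109.4   1.1  38.2  45.6]
90 [-0.002 -0.043  0.003]
85 [-0.004 -0.058  0.003]
80 [-0.005 -0.074  0.003]
75 [-0.004 -0.089  0.003]
70 [-0.002 -0.104  0.003]
65 [ 0.001 -0.12   0.004]
60 [ 0.006 -0.135  0.004]
55 [ 0.012 -0.15   0.004]
50 [ 0.019 -0.164  0.004]
45 [ 0.028 -0.178  0.004]
40 [ 0.038 -0.191  0.004]
35 [ 0.049 -0.203  0.005]
30 [ 0.061 -0.214  0.005]
25 [ 0.075 -0.224  0.005]
20 [ 0.089 -0.232  0.005]
15 [ 0.104 -0.24   0.005]
10 [ 0.12  -0.246  0.006]
5 [ 0.137 -0.25   0.006]
0 [ 0.154 -0.253  0.006]
```

View pics/p4.png

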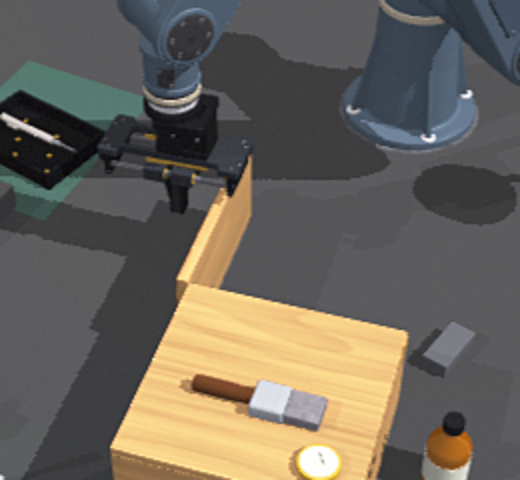

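The fingertips at (180,205) are just outside the door's outer face, and the gripper body clears the door's top edge. Now I swing the door along its arc.

```bash
python3 -m jog '[[0,-0.002,-0.015,0,0,0,0],[0,-0.002,-0.03,0,0,0,0],[0,-0.002,-0.043,0,0,0,0],[0,-0.004,-0.058,0,0,0,0],[0,-0.005,-0.074,0,0,0,0],[0,-0.004,-0.089,0,0,0,0],[0,-0.002,-0.104,0,0,0,0],[0,0.001,-0.12,0,0,0,0],[0,0.006,-0.135,0,0,0,0],[0,0.012,-0.15,0,0,0,0],[0,0.019,-0.164,0,0,0,0],[0,0.028,-0.178,0,0,0,0],[0,0.038,-0.191,0,0,0,0],[0,0.049,-0.203,0,0,0,0],[0,0.061,-0.214,0,0,0,0],[0,0.061,-0.214,0,0,0,0]]'; python3 - <<'E'
from h import *
s=bot.read_state(); p=s['position']; T=s['tcp_rot'];print(s['joint_positions'].round(1))
ex=np.array([.9646,.2639]);ey=np.array([-.2639,.9646]);H=np.array([.618,.001])
for deg in range(30,-1,-5):
    f=np.radians(deg);u=ey*np.cos(f)-ex*np.sin(f);n=-ex*np.cos(f)-ey*np.sin(f)
    h=.015*np.sin(f)+.0095*np.cos(f)
    t=H+.18*u+(.016+h)*n
    print(deg,(T.T@np.r_[t-p[:2],0.095-p[2]]).round(3))
a=viewer.capture('side')[0];cv2.imwrite('pics/p5.png',cv2.resize(a[100:340,200:460],None,fx=2,fy=2))
E
```

```text
time_s: 16.12
position: [0.4676, 0.1064, 0.0991]
tcp_rot: [[0.962, 0.272, 0.003], [0.272, -0.962, 0.012], [0.006, -0.011, -1.0]]
force: [0.2, -0.3, -0.6]
opening: 0.002
grasp_force: 0.0
[ -1.   32.1 109.7   1.1  38.   72.3]
30 [-0.     0.001  0.004]
25 [ 0.013 -0.009  0.004]
20 [ 0.028 -0.017  0.004]
15 [ 0.043 -0.025  0.005]
10 [ 0.059 -0.031  0.005]
5 [ 0.075 -0.035  0.005]
0 [ 0.092 -0.038  0.005]
```

View pics/p5.png

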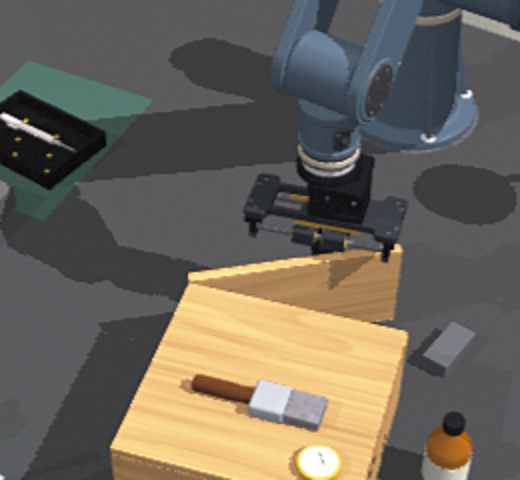

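The door is about 30° open, with the fingertips still on its outer face and the stone clear. I'll finish closing it slowly.

```bash
python3 -m jog '[[0,0.013,-0.009,0.002,0,0,0],[0,0.028,-0.017,0.002,0,0,0],[0,0.043,-0.025,0.003,0,0,0],[0,0.051,-0.028,0.003,0,0,0],[0,0.059,-0.031,0.003,0,0,0],[0,0.067,-0.033,0.003,0,0,0],[0,0.075,-0.035,0.003,0,0,0],[0,0.079,-0.036,0.003,0,0,0],[0,0.083,-0.037,0.003,0,0,0],[0,0.086,-0.037,0.003,0,0,0],[0,0.089,-0.038,0.003,0,0,0],[0,0.091,-0.038,0.003,0,0,0],[0,0.091,-0.038,0.003,0,0,0]]'; python3 -m jog '[[0,0.001,0,0,0,0,0],[0,0.002,0,0,0,0,0],[0,0.003,0,0,0,0,0],[0,0.003,0,0,0,0,0]]'
```

```text
time_s: 17.8
position: [0.5441, 0.1667, 0.0969]
tcp_rot: [[0.963, 0.27, 0.002], [0.27, -0.963, 0.012], [0.005, -0.011, -1.0]]
force: [-0.2, 0.9, -0.7]
opening: 0.012
grasp_force: 0.0
time_s: 18.3
position: [0.5459, 0.1673, 0.0968]
tcp_rot: [[0.963, 0.27, -0.0], [0.27, -0.963, 0.012], [0.003, -0.011, -1.0]]
force: [-2.3, -0.5, 2.4]
opening: 0.007
grasp_force: 1.3
```

```bash
python3 -m jog '[[0,0.001,0,0,0,0,0],[0,0.002,0,0,0,0,0],[0,0.003,0,0,0,0,0],[0,0.003,0,0,0,0,0],[0,0.003,0,0,0,0,0]]';  python3 -m jog '[[0,-0.01,0,0,0,0,0],[0,-0.03,0,0,0,0,0],[0,-0.06,0,0,0,0,0],[0,-0.08,0,0,0,0,0],[0,-0.08,0,-0.05,0,0,0],[0,-0.08,0,-0.1,0,0,0],[0,-0.08,0,-0.12,0,0,0],[0,-0.08,0,-0.12,0,0,0],[0,-0.08,0,-0.12,0,0,0]]'; python3 - <<'E'
from h import *
R=np.array([[.9646,-.2639],[.2639,.9646]])
for c in ('top','wrist','side'):
    im,d,P=cloud(c); L=(P[...,:2]-[.708,.1655])@R; z=P[...,2]
    for z0 in (.06,.12,.139):
        for y0 in(-.1,-.05,0,.05,.1,.125):
            m=(d>0)&(abs(z-z0)<.006)&(abs(L[...,1]-y0)<.008)&(L[...,0]>-.2)&(L[...,0]<-.1)
            if m.sum()>8: print(c,z0,y0,m.sum(),np.percentile(L[m][:,0],[5,50]).round(4))
    for t in('door_edge','door_hinge'):
        for q in models.tip_of(c,t)[:1]: print(c,t,round(q['p'],2),((np.array(q['xyz'][:2])-[.708,.1655])@R).round(4))
cv2.imwrite('pics/p6.png',im)
E
```

```text
time_s: 18.92
position: [0.5458, 0.1673, 0.0968]
tcp_rot: [[0.963, 0.271, -0.006], [0.271, -0.963, 0.01], [-0.003, -0.012, -1.0]]
force: [-9.1, -3.5, 7.5]
opening: 0.006
grasp_force: 4.8
time_s: 20.05
position: [0.472, 0.1451, 0.2156]
tcp_rot: [[0.963, 0.27, 0.001], [0.27, -0.963, 0.012], [0.004, -0.011, -1.0]]
force: [-0.3, 0.8, 0.2]
opening: 0.004
grasp_force: 0.0
top 0.139 -0.1 132 [-0.1464 -0.1249]
top 0.139 -0.05 135 [-0.1467 -0.125 ]
top 0.139 0 69 [-0.1236 -0.1119]
top 0.139 0.05 54 [-0.1185 -0.1104]
top 0.139 0.1 28 [-0.1098 -0.1044]
top door_hinge 0.61 [-0.1309 -0.1359]
wrist 0.06 -0.1 23 [-0.1466 -0.1459]
wrist 0.06 -0.05 25 [-0.1446 -0.1445]
wrist 0.06 0 27 [-0.1444 -0.1444]
wrist 0.06 0.05 24 [-0.1443 -0.1442]
wrist 0.06 0.1 29 [-0.1454 -0.1453]
wrist 0.06 0.125 10 [-0.1454 -0.1453]
wrist 0.12 -0.1 51 [-0.1463 -0.1459]
wrist 0.12 -0.05 32 [-0.1459 -0.1458]
wrist 0.12 0 36 [-0.1458 -0.1457]
wrist 0.12 0.05 57 [-0.1456 -0.1456]
wrist 0.12 0.1 48 [-0.1455 -0.1454]
wrist 0.12 0.125 60 [-0.1454 -0.1454]
wrist 0.139 -0.1 2707 [-0.1445 -0.1264]
wrist 0.139 -0.05 2885 [-0.1443 -0.1252]
wrist 0.139 0 2848 [-0.1441 -0.1254]
wrist 0.139 0.05 2789 [-0.1439 -0.1251]
wrist 0.139 0.1 2718 [-0.1437 -0.1251]
wrist 0.139 0.125 2732 [-0.1438 -0.1254]
wrist door_edge 0.73 [-0.1408  0.1374]
side 0.139 -0.1 90 [-0.1421 -0.1218]
side 0.139 -0.05 87 [-0.1419 -0.1225]
side 0.139 0 91 [-0.1406 -0.1207]
side 0.139 0.05 91 [-0.1414 -0.1227]
side 0.139 0.1 92 [-0.1414 -0.1232]
side 0.139 0.125 94 [-0.1418 -0.122 ]
side door_edge 0.72 [-0.1429  0.1405]
side door_hinge 0.61 [-0.1221 -0.1319]
```

View pics/p6.png

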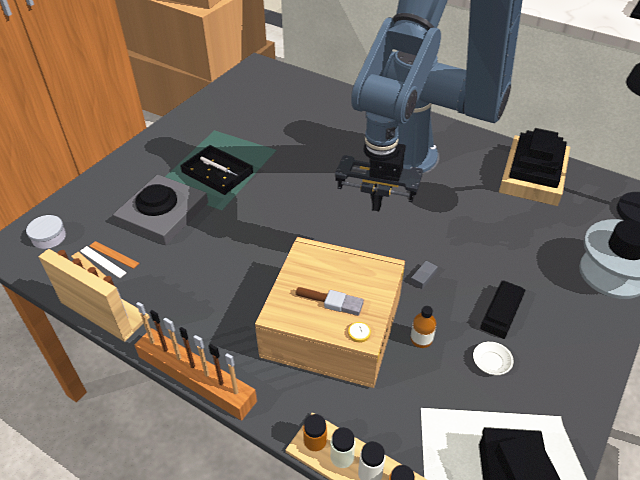

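The door lies flush along the cabinet front from (297,240) to (403,263): its outer face is parallel to the front to within 1 mm, with no bounce-back. The robot is clear and the bystanders are unmoved.

```bash
python3 -c "
from rig import workorder
print(workorder.hand_in())"
```

```text
the job is handed in; nothing more can be done
None
```

The tray is fully home, the door is shut flush with the robot clear of everything, and the job is handed in; it returned no verdict, and the wet pieces could not be seen once the tray was in.

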